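# Set the spouted jug blank to the carving spindle

### The arm

A 7-joint arm with a two-finger parallel gripper is mounted at the origin on the work surface. World frame = base frame: x ahead of the robot, y to its left, z up, the work surface at z = 0. Lengths are in m, angles in rad, forces in N, time in s.
With the tool pointing down it reaches from about 0.4 to 0.85 m from the base axis. Payload 10.4 kg.
Tool frame: the origin (TCP) lies at the very end of the fingers, on their centre line; the grasp point (between the pads) lies r.grip_depth behind it (r.grip_depth is the distance from the TCP to the grasp point, in m); y points along the fingers, z is the direction in which the jaws open and shut, and the axes are right-handed (so a half turn about y gives the same grasp; the last joint's range is limited). The gripper opens to 87 mm and grips with 3 to 60 N. Pads are 19 mm wide; open, the fingers measure 117 mm over their backs; the gripper's body (75 mm by 190 mm) begins 51 mm behind the grasp point.
Start: joints at [1.242, 0.332, -0.065, 1.46, 0.022, 1.35, -0.088], TCP at [0.188, -0.596, 0.223] pointing down, gripper open.
Joint ranges: [-2.6, 2.6], [-0.5, 2.12], [-1.47, 1.34], [0.16, 2.42], [-1.27, 4.41], [0.06, 2.06], [-2.6, 2.6]. Speed limits (rad/s): [2.22, 2.22, 2.79, 2.79, 3.14, 3.14, 3.14].

### API

Orientations are given as a unit quaternion [x, y, z, w].
In Python, from bench import r gives the robot as it stands.
- The arm moves only by the shell command python3 -m jog 'ROWS' [OPENING] [FORCE]. ROWS is JSON, a list of rows, each a list of 6 numbers: the shift along the tool's x, y, z in m, then the turn, a rotation vector about the tool's x, y, z in degrees. A call has 1 to 12 rows; each row shifts and turns the pose as measured when the row begins, along the tool's axes as they then stand; what a row does not reach is not made up. A row lasts 1/12 s, in which the tool goes at most 41.7 mm and 7.16 degrees, less where a joint would pass 70% of its speed; a pose out of reach is approached as far as the arm can. A call with a gripper value outside its range is refused whole. OPENING is the opening, from -1 (shut) to 1 (fully open), so that 0 is half open, set as the call begins (- or left out, the last holds). The fingers move at their own pace and stop on an object; FORCE is the grip in N (left out, the last holds). Time passes only in rows, so rows that do not move let the fingers close. It gives the time, the measured TCP pose, the force and the opening at its end, in the units of the state.
- r.read_state(): the state, without advancing time (a new reading comes with each control period).
- r.camera(name): name is "side" or "top" or "wrist"; returns a dict with "image" (420x560x3 uint8, red, green, blue), "range_z" (420x560 float32, m along the optical axis (not along the pixel's ray), 0 where there is no reading), "K" (3x3 intrinsics, pixels), "k1" (the pictures are not rectified: a ray, as slopes to the right and down, at radius r is drawn at 1 + k1 r^2 times it, then the intrinsics apply), "R" (3x3) and "t" (3): a world point X has camera coordinates R X + t. Camera axes: x right, y down, z forward; pixel columns grow to the right and rows downward; lengths in m; the calibration is good to about 2 mm. A picture is of the moment at which its call begins.
- r.close_job(): hands the job in, once; it reports no verdict.
The state is a dict: "time": time; "joint_positions": joint angles; "joint_vel": joint speeds; "joint_torque": joint torques, N m; "ee_pos": TCP position; "eef_rot": TCP orientation; "ft_force": force on the tool from outside, world axes, zero at the start; "torque": the same for the moment, N m; "width": finger opening in m.
Only numpy, scipy, OpenCV 4.12 (cv2) and the standard library are available. Lean on these libraries where they do the work, as an engineer would, in place of code of your own. Each camera call takes 0.05 s, during which the arm holds its last target. There are 200 camera calls.

### The job

Put the jade jug blank (the stone with the spout) on the carving machine's work stand, in under the clear splash visor, standing flat inside the low steel rim, turned so that its spout lies in the gap of the brass fork and points to the spindle, and gently pushed fully home against the fork. The visor leaves no room for the gripper from above, so expect to turn the stone on the bench first and then take it again, tilted. Keep the stone upright all the time, never knock it hard against the machine, leave the other things on the bench where they are, and let go of it at the end.

Things in the scene. Friction and masses are not known exactly. Their poses are not given: they have to be found in the camera images.
- jug: solid pale green jade jug blank standing upright, 54 mm in diameter, 91 mm high, about 0.5 kg, flat closed top with a red line from the middle towards the spout; origin at the centre of its underside, z up its axis, x towards the spout. It starts on the bench with the spout pointing roughly to the left or back to the robot, away from where it must point in the end
- spout (a point): centre of the rounded end of the jug's spout, 46 mm out from the axis along the jug's x and 66 mm above its underside; the spout is a bent round bar 14 mm thick that leaves the body 46 mm above the underside
- machine: fixed carving machine, blue base plate 270 x 240 x 20 mm; origin at bench height, 20 mm below point home; x from its open front (which faces left and back to the robot) inwards to the spindle, z up. Clear side screens at y = +-102 mm from x = 16 mm inwards, up to z = 210 mm, no roof. The burr's tip (it does not turn) is at x = 63 mm, z = 83 mm
- home (a point): point on the stand floor (20 mm above the bench) where the centre of the jug's underside is when the jug is home, its body touching both fork posts; axes as the machine's
- rim (a point): middle of the top of the front steel rim of the stand, 6 mm thick, 8 mm above the stand floor; its inner face is 44 mm in front of home. Side rims of the same height have their inner faces at y = +-36 mm
- visor (a point): middle of the lower edge of the clear upright splash visor, a yellow bar 208 mm long and 6 mm thick along the machine's y, 16 mm inwards from home and 116 mm above the stand floor; the visor rises 78 mm above this point, so that it overhangs the inner half of the stand
- fork_gap (a point): middle of the 22 mm wide gap between the two brass fork posts, 33 mm inwards from home and 66 mm above the stand floor; each post is 14 mm along x, 13 mm along y, and rises 75 mm above the stand floor
- jar: another jade blank, 54 mm in diameter and 88 mm high, without a spout; leave alone; origin at the centre of its underside
- disc: dark jade disc, 80 mm in diameter, 30 mm high, with a red dot; leave alone; origin at the centre of its underside
- handpiece: blue grinding handpiece lying on the bench, 160 mm long, 29 mm thick; leave alone; origin under its middle
- brush: brush lying on the bench; leave alone; origin under its middle
- cup: white mug, 80 mm wide, 85 mm high; leave alone; origin at the centre of its underside
- oil: amber bottle with a red cap, 56 mm wide, 150 mm high; leave alone; origin at the centre of its underside
- wedge: wooden block 90 x 50 x 30 mm; leave alone; origin at the centre of its underside
Not all that is in view belongs to the job. Leave any orange or turquoise look-alike of the jug alone.

How it is judged:
By the outcome, as a careful person would: the job done as asked, in the order asked, and still so for the second after the job is handed in, with the robot touching nothing.
It also fails if it takes over 56 s, if anything falls off the work surface, if the arm or the gripper's body presses on something with over 40 N, if the wrist force passes 120 N, or if a joint passes its speed limit or range.

## Working session

There is one attempt and no reset: what is moved stays moved. The work goes in short steps, Python scripts to look and compute and a shell command to move; the robot and the scene stay as the last step left them, time stands still between calls to the robot, and variables do not carry over. Pictures are saved under pics/ and viewed, about 8 in all and at most 12, crops included, and the job is handed in when it is done.

```bash
ls; mkdir -p pics; cat > h.py <<'E'
import numpy as np, cv2
from bench import r
from scipy.spatial.transform import Rotation as Ro
def cam(n,save=None):
    c=r.camera(n)
    if save: cv2.imwrite('pics/'+save,c['image'][:,:,::-1])
    return c
def cloud(c):
    K=c['K'];h,w=c['range_z'].shape
    u,v=np.meshgrid(np.arange(w),np.arange(h))
    d=np.array([c['k1'],0,0,0,0],float)
    p=cv2.undistortPoints(np.stack([u,v],-1).reshape(-1,1,2).astype(float),K,d).reshape(h,w,2)
    z=c['range_z'].astype(float)
    X=np.dstack([p[...,0]*z,p[...,1]*z,z])
    W=(X-np.array(c['t']).ravel())@np.array(c['R'])
    W[z<=0]=np.nan
    return W
def proj(c,X):
    d=np.array([c['k1'],0,0,0,0],float)
    return cv2.projectPoints(np.asarray(X,float).reshape(-1,3),cv2.Rodrigues(np.array(c['R'],float))[0],np.array(c['t'],float).reshape(3),np.array(c['K'],float),d)[0].reshape(-1,2)
E
python3 - <<'E'
from h import *
s=r.read_state()
print({k:np.round(v,3) for k,v in s.items()},r.grip_depth)
for n in('top','side'):
    c=cam(n,n+'0.png');print(n,c['k1'],np.round(-c['R'].T@c['t'],3),np.round(c['R'][2],3))
    np.save(n+'0.npy',cloud(c))
print(np.round(Ro.from_quat(s['eef_rot']).as_matrix(),3))
E
```

```text
pics
{'time': np.float64(0.0), 'joint_positions': array([ 1.242,  0.333, -0.065,  1.461,  0.022,  1.35 , -0.089]), 'joint_vel': array([ 0.001, -0.   , -0.   ,  0.001, -0.   , -0.002, -0.   ]), 'joint_torque': array([-1.0000e-03, -6.2325e+01,  2.5000e-02, -3.8991e+01, -6.1000e-02,
        4.0000e-02,  0.0000e+00]), 'ee_pos': array([ 0.188, -0.596,  0.222]), 'eef_rot': array([-0.108,  0.699, -0.698,  0.108]), 'ft_force': array([-1.332,  0.477, -0.249]), 'torque': array([ 0.004, -0.01 ,  0.044]), 'width': np.float64(0.087)} 0.0187
top -0.017697984349812 [0.393 0.051 1.249] [ 0.129 -0.018 -0.991]
side -0.026761321516537605 [0.472 0.897 0.987] [ 0.065 -0.701 -0.71 ]
[[-0.954 -0.001  0.301]
 [-0.301  0.001 -0.954]
 [ 0.    -1.    -0.001]]
```

View pics/top0.png

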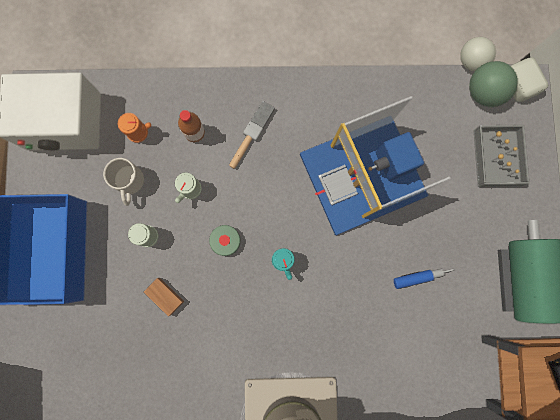

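View pics/side0.png

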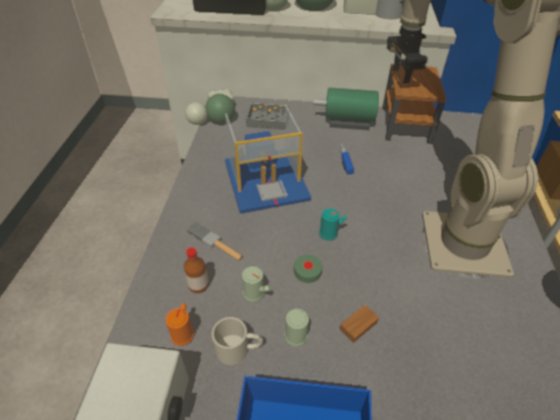

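The top view shows what could be taken for the jug: pale green with a spout at (187,186), the plain jar at (142,235), an orange look-alike at (132,127) and a turquoise one at (284,261). I choose (187,186), and will check it in a close crop. The machine is at about (370,165), opening down-left, with the stand at (338,185).

```bash
cat > m.py <<'E'
from h import *
im=cv2.imread('pics/top0.png');W=np.load('top0.npy')
a=cv2.resize(im[150:225,150:225],(500,500),interpolation=cv2.INTER_CUBIC)
b=cv2.resize(im[90:240,295:455],None,fx=3.3,fy=3.3,interpolation=cv2.INTER_CUBIC)[:495]
b=cv2.resize(b,(300*16//15*1,300));a=cv2.resize(a,(300,300))
cv2.imwrite('pics/crop0.png',np.hstack([cv2.resize(a,(400,400)),cv2.resize(b,(400,375))[:400] if 0 else cv2.resize(b,(400,400))]))
hsv=cv2.cvtColor(im,cv2.COLOR_BGR2HSV).astype(int)
H,S,V=hsv[...,0],hsv[...,1],hsv[...,2]
# jug
J=W[150:225,150:225];m=(J[...,2]>.083)&(J[...,2]<.1)
p=J[m];(c,rad)=cv2.minEnclosingCircle(p[:,:2].astype(np.float32));print('jug top',len(p),c,rad,np.median(p,0))
red=((H<10)|(H>170))&(S>90)
rj=np.zeros_like(red);rj[150:225,150:225]=red[150:225,150:225]
q=W[rj];print('red',q.shape,np.round(q.mean(0),4),np.round(q[:, :],3)[:12].tolist())
m=(J[...,2]>.03)&(J[...,2]<.08);p=J[m];d=np.hypot(*(p[:,:2]-np.array(c)).T);f=p[d>.034];print('spout',len(f),np.round(f.mean(0),3),d.max())
# machine
R=np.zeros_like(red);R[90:240,295:455]=1
blue=R&(H>100)&(H<125)&(S>120)&(W[...,2]>.01)&(W[...,2]<.03)
p=W[blue][:,:2].astype(np.float32);rect=cv2.minAreaRect(p);print('plate',len(p),rect,np.median(W[blue][:,2]))
print(cv2.boxPoints(rect))
yel=R&(H>15)&(H<32)&(S>120)&(V>100)
q=W[yel];q=q[~np.isnan(q[:,0])];print('yel z',np.round(np.percentile(q[:,2],[1,10,30,50,70,90,99]),3))
for lo,hi in((.12,.15),(.19,.23)):
    k=q[(q[:,2]>lo)&(q[:,2]<hi)]
    if len(k)>5: print(lo,len(k),cv2.minAreaRect(k[:,:2].astype(np.float32)),np.median(k,0))
white=R&(S<40)&(V>150)&(W[...,2]>.012)&(W[...,2]<.035);white[:, 360:]=0
k=W[white];print('stand',len(k),cv2.minAreaRect(k[:,:2].astype(np.float32)),np.median(k,0))
E
python3 m.py
```

```text
jug top 358 (0.608134925365448, 0.2539048492908478) 0.027304163202643394 [0.60683677 0.25384906 0.08971341]
red (14, 3) [0.5995 0.2594 0.0915] [[0.608, 0.256, 0.095], [0.606, 0.256, 0.092], [0.606, 0.254, 0.092], [0.603, 0.258, 0.094], [0.604, 0.257, 0.088], [0.601, 0.259, 0.092], [0.6, 0.256, 0.095], [0.598, 0.261, 0.093], [0.599, 0.259, 0.09], [0.596, 0.261, 0.091], [0.594, 0.264, 0.092], [0.594, 0.261, 0.09]]
spout 40 [0.57  0.274 0.067] 0.05295352248500185
plate 4109 ((0.6366609334945679, -0.20617201924324036), (0.23865503072738647, 0.2695770561695099), 21.74519157409668) 0.019732149978798394
[[ 0.47588828 -0.12518334]
 [ 0.5757611  -0.3755775 ]
 [ 0.7974336  -0.2871607 ]
 [ 0.6975608  -0.03676653]]
yel z [0.025 0.058 0.141 0.211 0.215 0.217 0.22 ]
0.12 91 ((0.6178702712059021, -0.15907377004623413), (0.2114328294992447, 0.002849288284778595), 21.959352493286133) [ 0.60672396 -0.16421881  0.14110597]
0.19 305 ((0.6183269619941711, -0.1618100255727768), (0.21091187000274658, 0.008294453844428062), 21.589313507080078) [ 0.61570009 -0.16194436  0.21523778]
stand 792 ((0.6085666418075562, -0.13663481175899506), (0.08366412669420242, 0.07839184254407883), 21.257686614990234) [ 0.60949378 -0.13659274  0.02096676]
```

View pics/crop0.png

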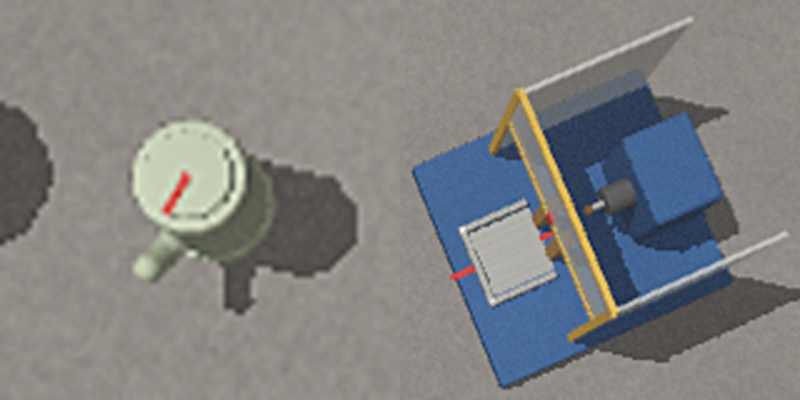

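The crop confirms it: the stone at (187,186) is pale jade with a red line and its spout pointing down-left, and the fork and stand show clearly in the machine. From this:

- **Jug:** about (0.608, 0.254), yaw about 150°.
- **Home:** about (0.612, -0.146), yaw about -68.3°. The plate, visor and stand agree on this.

The plan is to grasp from above with the jaws along y, turn +142° while moving to about (0.57, 0.07), then regrasp tilted.

```bash
python3 -m jog '[[-0.027,-0.002,-0.0285,0,0,0],[-0.027,-0.002,-0.0285,0,0,0],[-0.027,-0.002,-0.0285,0,0,0],[-0.027,-0.002,-0.0285,0,0,0],[-0.027,-0.002,-0.0285,0,0,0],[-0.027,-0.002,-0.0285,0,0,0],[-0.027,-0.002,-0.0285,0,0,0],[-0.027,-0.002,-0.0285,0,0,0],[-0.027,-0.002,-0.0285,0,0,0],[-0.027,-0.002,-0.0285,0,0,0],[-0.027,-0.002,-0.0285,0,0,0],[-0.027,-0.002,-0.0285,0,0,0]]' 1
cat > go.py <<'E'
# go.py x y z  yawz tilt : remaining shift (tool axes) and rotvec (deg, tool axes) to target TCP
import sys
from h import *
def Rt(yawz,tilt):  # tool z horizontal at yawz; tool y = down, tilted by tilt towards yawz-... (rot about tool z)
    a=np.radians(yawz);z=np.array([np.cos(a),np.sin(a),0]);y=np.array([0,0,-1.]);x=np.cross(y,z)
    return np.c_[x,y,z]@Ro.from_euler('z',tilt,degrees=True).as_matrix()
if __name__=='__main__':
    X=[float(v) for v in sys.argv[1:]]
    s=r.read_state();R=Ro.from_quat(s['eef_rot']).as_matrix()
    d=np.array(X[:3])-s['ee_pos'];
    print('t',round(float(s['time']),2),'pos',np.round(s['ee_pos'],4),'F',np.round(s['ft_force'],1),'w',round(float(s['width']),4))
    print('q',np.round(s['joint_positions'],2))
    print('shift mm',np.round(R.T@d*1e3,1),'rot',np.round(np.degrees(Ro.from_matrix(R.T@Rt(*X[3:])).as_rotvec()),1))
    print('tool y world',np.round(R[:,1],3),'z',np.round(R[:,2],3))
E
python3 go.py .6075 .254 .17 -90 0
```

```text
time: 1.1
ee_pos: [0.395, -0.1591, 0.2402]
eef_rot: [-0.106, 0.702, -0.698, 0.099]
ft_force: [2.2, -0.6, 0.4]
width: 0.0873
t 1.1 pos [ 0.395  -0.1591  0.2402] F [ 2.2 -0.6  0.4] w 0.0873
q [ 0.81 -0.1  -0.5   1.89 -0.05  1.35 -0.95]
shift mm [-322.5   69.9 -334.5] rot [ 0.3 16.6  0.5]
tool y world [-0.01   0.004 -1.   ] z [ 0.286 -0.958 -0.007]
```

```bash
python3 -m jog '[[-0.027,0.001,-0.0285,0,0,0],[-0.027,0.001,-0.0285,0,0,0],[-0.027,0.001,-0.0285,0,0,0],[-0.027,0.001,-0.0285,0,0,0],[-0.027,0.001,-0.0285,0,0,0],[-0.027,0.001,-0.0285,0,0,0],[-0.027,0.001,-0.0285,0,0,0],[-0.027,0.001,-0.0285,0,0,0],[-0.027,0.001,-0.0285,0,0,0],[-0.027,0.001,-0.0285,0,6,0],[-0.027,0.001,-0.0285,0,6,0],[0,0,0,0,4,0]]'
python3 go.py .6075 .254 .17 -90 0
```

```text
time: 2.1
ee_pos: [0.5981, 0.251, 0.2239]
eef_rot: [-0.006, 0.708, -0.706, -0.003]
ft_force: [-0.5, 1.3, 0.1]
width: 0.0871
t 2.1 pos [0.5981 0.251  0.2239] F [-0.5  1.3  0.1] w 0.0871
q [ 0.07  0.5  -0.76  1.35  0.33  1.44 -2.24]
shift mm [-10.1  53.8  -2.8] rot [0.2 0.2 0.8]
tool y world [-0.013  0.003 -1.   ] z [ 0.003 -1.    -0.004]
```

```bash
python3 -m jog '[[-0.01,0.03,-0.003,0,0,0.8],[0,0.02,0,0,0,0],[0,0,0,0,0,0]]'
python3 - <<'E'
from h import *
c=cam('wrist','w1.png');W=cloud(c)
m=(W[...,2]>.086)&(W[...,2]<.098)&(np.hypot(W[...,0]-.6075,W[...,1]-.254)<.04)
p=W[m];print(len(p),cv2.minEnclosingCircle(p[:,:2].astype(np.float32)),np.median(p,0))
hsv=cv2.cvtColor(c['image'],cv2.COLOR_RGB2HSV).astype(int)
red=((hsv[...,0]<10)|(hsv[...,0]>170))&(hsv[...,1]>110)&m
q=W[red];u,s,v=np.linalg.svd(q[:,:2]-q[:,:2].mean(0),full_matrices=False);print('red',len(q),q.mean(0),np.degrees(np.arctan2(v[0,1],v[0,0])))
E
python3 go.py .6075 .254 .045 -90 0
```

```text
time: 2.35
ee_pos: [0.6076, 0.2598, 0.1701]
eef_rot: [-0.002, 0.709, -0.705, 0.001]
ft_force: [-1.0, -1.2, -0.3]
width: 0.0867
4052 ((0.6095865964889526, 0.2534664273262024), 0.02693505398929119) [0.61089577 0.25352497 0.08957678]
red 166 [0.60065669 0.25864075 0.09074916] 150.15039456342691
t 2.4 pos [0.6077 0.2598 0.1717] F [-0.5  0.5 -0. ] w 0.0869
q [ 0.05  0.54 -0.74  1.39  0.36  1.34 -2.27]
shift mm [  0.2 126.6   6.6] rot [0.4 0.2 0. ]
tool y world [-0.001  0.006 -1.   ] z [ 0.004 -1.    -0.006]
```

View pics/w1.png

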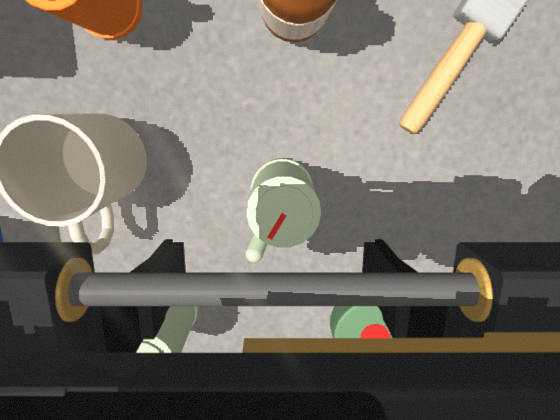

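The wrist view shows the jug at (285,212) between the jaws, with its spout at lower left (255,255) clear of the finger lines. The refined pose is (0.609, 0.2535), yaw 150°. I'll go down and grip.

```bash
python3 -m jog '[[-0.001,0.025,0.0065,0,0,0],[0,0.035,0,0,0,0],[0,0.035,0,0,0,0],[0,0.022,0,0,0,0],[0,0.01,0,0,0,0],[0,0,0,0,0,0]]'
python3 go.py .609 .2535 .042 -90 0
```

```text
time: 2.9
ee_pos: [0.6135, 0.253, 0.0499]
eef_rot: [0.003, 0.71, -0.704, 0.004]
ft_force: [-0.8, -1.4, -0.2]
width: 0.0873
t 2.9 pos [0.6135 0.253  0.0499] F [-0.8 -1.4 -0.2] w 0.0873
q [ 0.04  0.65 -0.7   1.51  0.44  1.13 -2.31]
shift mm [ 4.6  7.9 -0.4] rot [ 0.5  0.  -0.5]
tool y world [ 0.009  0.009 -1.   ] z [ 0.001 -1.    -0.009]
```

```bash
python3 -m jog '[[0.0045,0.008,0,0.4,0,-0.4],[0,0,0,0,0,0]]' && python3 -m jog '[[0,0,0,0,0,0],[0,0,0,0,0,0],[0,0,0,0,0,0],[0,0,0,0,0,0],[0,0,0,0,0,0],[0,0,0,0,0,0]]' -1 30
python3 go.py .609 .2535 .075 -90 0
```

```text
time: 3.07
ee_pos: [0.6101, 0.2529, 0.0444]
eef_rot: [0.002, 0.708, -0.706, 0.001]
ft_force: [-0.4, -0.1, -0.6]
width: 0.0874
time: 3.57
ee_pos: [0.6131, 0.2544, 0.0508]
eef_rot: [0.005, 0.709, -0.706, 0.004]
ft_force: [0.4, -4.7, 2.2]
width: 0.0546
t 3.57 pos [0.6131 0.2544 0.0508] F [ 0.4 -4.7  2.2] w 0.0546
q [ 0.03  0.65 -0.7   1.51  0.45  1.13 -2.32]
shift mm [  3.8 -24.2   0.8] rot [ 0.2 -0.  -0.7]
tool y world [ 0.012  0.004 -1.   ] z [-0.001 -1.    -0.004]
```

```bash
python3 -m jog '[[0.002,-0.025,0,0,0,-0.5],[0.005,-0.015,0.03,0,0,0],[0.009,0,0.037,0,0,0],[0.009,0,0.037,0,0,0],[0.009,0,0.037,0,0,0],[0.009,0,0.037,0,0,0],[0,0,0,0,-7,0],[0,0,0,0,-7,0],[0,0,0,0,-7,0],[0,0,0,0,-7,0],[0,0,0,0,-7,0],[0,0,0,0,-7,0]]' && python3 -m jog '[[0,0,0,0,-7.1,0],[0,0,0,0,-7.1,0],[0,0,0,0,-7.1,0],[0,0,0,0,-7.1,0],[0,0,0,0,-7.1,0],[0,0,0,0,-7.1,0],[0,0,0,0,-7.1,0],[0,0,0,0,-7.1,0],[0,0,0,0,-7.1,0],[0,0,0,0,-7.1,0],[0,0,0,0,-7.1,0],[0,0,0,0,-7.1,0]]'
python3 go.py .57 .07 .0508 52 0
```

```text
time: 4.57
ee_pos: [0.5576, 0.0632, 0.0806]
eef_rot: [-0.266, 0.659, -0.656, 0.254]
ft_force: [0.6, 0.1, -7.9]
width: 0.0534
time: 5.57
ee_pos: [0.5484, 0.0586, 0.071]
eef_rot: [0.646, -0.314, 0.293, -0.631]
ft_force: [-0.4, 0.3, -6.1]
width: 0.0534
t 5.57 pos [0.5484 0.0586 0.071 ] F [-0.4  0.3 -6.1] w 0.0534
q [ 0.7   0.63 -1.15  1.75  0.6   1.22  0.06]
shift mm [ 5.2 19.3 24.5] rot [  1.7 -12.8  -1.2]
tool y world [-0.036 -0.006 -0.999] z [ 0.775  0.631 -0.032]
```

```bash
python3 -m jog '[[0.005,0,0.012,1,-6.5,-0.6],[0,0,0.012,0.7,-6.3,-0.6],[0,0.006,0,0,0,0]]'
python3 go.py .57 .07 .0508 52 0
```

```text
time: 5.82
ee_pos: [0.5683, 0.0695, 0.0624]
eef_rot: [0.671, -0.226, 0.224, -0.67]
ft_force: [-0.7, 1.3, -6.7]
width: 0.0535
t 5.82 pos [0.5683 0.0695 0.0624] F [-0.7  1.3 -6.7] w 0.0535
q [ 0.69  0.68 -1.18  1.73  0.67  1.2   0.25]
shift mm [ 1.1 11.6  1.4] rot [ 0.1  0.9 -0.1]
tool y world [-0.003 -0.    -1.   ] z [ 0.604  0.797 -0.002]
```

```bash
python3 -m jog '[[0,0.004,0,0,0.5,0],[0,0.004,0,0,0,0],[0,0.003,0,0,0,0],[0,0.002,0,0,0,0]]'
python3 go.py .57 .07 .0508 52 0
```

```text
time: 6.15
ee_pos: [0.5669, 0.068, 0.0502]
eef_rot: [0.67, -0.235, 0.231, -0.665]
ft_force: [-10.0, -2.2, 25.4]
width: 0.0537
t 6.15 pos [0.5669 0.068  0.0502] F [-10.   -2.2  25.4] w 0.0537
q [ 0.68  0.69 -1.16  1.74  0.68  1.19  0.22]
shift mm [ 1.2 -0.6  3.5] rot [ 0.4 -0.5 -0.1]
tool y world [-0.007 -0.004 -1.   ] z [ 0.622  0.783 -0.007]
```

```bash
python3 -m jog '[[0,-0.001,0,0,0,0],[0,0,0,0,0,0],[0,0,0,0,0,0],[0,0,0,0,0,0],[0,-0.02,0,0,0,0],[0,-0.03,0,0,0,0],[0,-0.035,0,0,0,0],[0,-0.03,0,0,0,0]]' 1
python3 - <<'E'
from h import *
c=cam('wrist','w2.png');W=cloud(c)
m=(W[...,2]>.084)&(W[...,2]<.098)&(np.hypot(W[...,0]-.568,W[...,1]-.069)<.045)
p=W[m];print(len(p),cv2.minEnclosingCircle(p[:,:2].astype(np.float32)),np.median(p,0))
hsv=cv2.cvtColor(c['image'],cv2.COLOR_RGB2HSV).astype(int)
red=((hsv[...,0]<10)|(hsv[...,0]>170))&(hsv[...,1]>110)&m
q=W[red];u,s,v=np.linalg.svd(q[:,:2]-q[:,:2].mean(0),full_matrices=False);print('red',len(q),q.mean(0),np.degrees(np.arctan2(v[0,1],v[0,0])))
E
python3 go.py .57 .07 .2 52 0
```

```text
time: 6.82
ee_pos: [0.5643, 0.0663, 0.1646]
eef_rot: [0.67, -0.241, 0.233, -0.662]
ft_force: [1.1, -0.3, -0.2]
width: 0.0863
4347 ((0.5706586837768555, 0.06635145843029022), 0.02708236128091812) [0.5692764  0.06743034 0.08950332]
red 169 [0.57455968 0.05693772 0.09080013] -67.44498817786562
t 6.87 pos [0.5665 0.0675 0.1701] F [1.8 1.  5.1] w 0.0869
q [ 0.75  0.57 -1.27  1.62  0.56  1.37  0.29]
shift mm [  1.  -29.9   3.9] rot [ 0.6 -1.2 -0.2]
tool y world [-0.01  -0.006 -1.   ] z [ 0.632  0.775 -0.011]
```

View pics/w2.png

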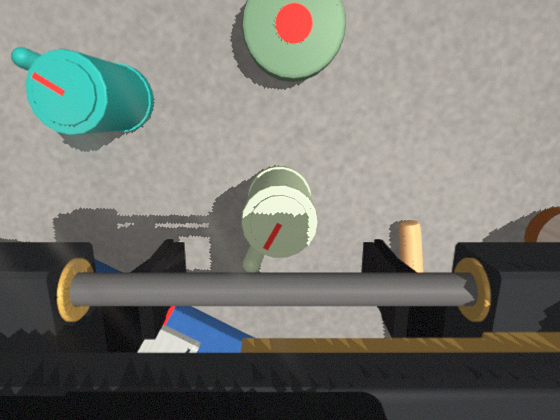

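The picture shows the jug standing at (280,222) with its spout down-left towards the machine, measured at (0.570, 0.067), yaw -67.4°, which is within 1° of what is wanted. The disc and the turquoise look-alike are untouched. Next I'll take the tilted pose, 45° with tool x along the machine's x.

```bash
python3 -m jog '[[0,-0.015,0,0,6,0],[0,-0.01,0,0,6,0],[0,0,0,0,6,0],[0,0,0,0,6,0],[0,0,0,0,5,0]]'
python3 go.py .546 .127 .13 22 -45
```

```text
time: 7.28
ee_pos: [0.5684, 0.0676, 0.1988]
eef_rot: [0.583, -0.403, 0.403, -0.579]
ft_force: [0.3, -0.2, -0.0]
width: 0.087
t 7.28 pos [0.5684 0.0676 0.1988] F [ 0.3 -0.2 -0. ] w 0.087
q [ 0.71  0.48 -1.18  1.59  0.46  1.38 -0.17]
shift mm [-63.8  68.6   0.1] rot [  0.9  -1.3 -44.8]
tool y world [-0.004 -0.005 -1.   ] z [ 0.937  0.35  -0.006]
```

```bash
python3 -m jog '[[-0.015,0,0,0,0,-6.5],[-0.015,0,0,0,0,-6.5],[-0.015,0,0,0,0,-6.5],[-0.015,0,0,0,0,-6.5],[-0.01,0,0,0,0,-6.5],[0,0,0,0,0,-6.5],[0,0,0,0,0,-6.5]]'
python3 go.py .546 .127 .123 22 -45
```

```text
time: 7.87
ee_pos: [0.5524, 0.1252, 0.1881]
eef_rot: [0.685, -0.144, 0.615, -0.364]
ft_force: [-0.2, -0.8, -0.8]
width: 0.087
t 7.87 pos [0.5524 0.1252 0.1881] F [-0.2 -0.8 -0.8] w 0.087
q [-0.04  0.56 -0.91  1.68  1.07  1.74 -0.85]
shift mm [-50.4  41.1  -6.8] rot [ 1.5 -3.1  2.6]
tool y world [ 0.251 -0.694 -0.675] z [0.947 0.322 0.021]
```

```bash
python3 -m jog '[[-0.025,0.02,-0.003,0.7,-1.5,1.3],[-0.025,0.021,-0.003,0.7,-1.5,1.3],[0,0,0,0,0,0]]'
python3 go.py .5749 .0547 .0448 22 -45
```

```text
time: 8.12
ee_pos: [0.5427, 0.1359, 0.1181]
eef_rot: [0.695, -0.134, 0.586, -0.393]
ft_force: [-0.6, -0.7, -0.7]
width: 0.0872
t 8.12 pos [0.5427 0.1359 0.1181] F [-0.6 -0.7 -0.7] w 0.0872
q [-0.05  0.62 -0.91  1.76  1.1   1.64 -0.89]
shift mm [  9.5 113.6  -1.6] rot [-0.5  0.8  0.2]
tool y world [ 0.274 -0.655 -0.704] z [ 0.921  0.389 -0.004]
```

```bash
python3 -m jog '[[0.009,0.03,-0.0015,-0.5,0.8,0.2],[0,0.03,0,0,0,0],[0,0.03,0,0,0,0],[0,0.018,0,0,0,0],[0,0.002,0,0,0,0]]'
python3 go.py .5749 .0547 .0448 22 -45
```

```text
time: 8.53
ee_pos: [0.5763, 0.0564, 0.0484]
eef_rot: [0.691, -0.141, 0.592, -0.39]
ft_force: [0.2, 0.3, 0.2]
width: 0.0871
t 8.53 pos [0.5763 0.0564 0.0484] F [0.2 0.3 0.2] w 0.0871
q [ 0.05  0.68 -0.83  1.83  1.21  1.49 -0.91]
shift mm [-1.8  3.2 -1.9] rot [-0.1 -0.4  0. ]
tool y world [ 0.267 -0.655 -0.707] z [0.928 0.372 0.006]
```

```bash
python3 -m jog '[[-0.002,0.003,-0.002,0,0,0],[0,0.001,0,0,0,0],[0,0.001,0,0,0,0],[0,0,0,0,0,0],[0,0,0,0,0,0],[0,0,0,0,0,0],[0,0,0,0,0,0]]' -1 35
python3 go.py .5749 .0547 .0448 22 -45
```

```text
time: 9.12
ee_pos: [0.576, 0.0578, 0.048]
eef_rot: [0.689, -0.141, 0.594, -0.392]
ft_force: [0.6, -0.8, -5.4]
width: 0.0535
t 9.12 pos [0.576  0.0578 0.048 ] F [ 0.6 -0.8 -5.4] w 0.0535
q [ 0.05  0.68 -0.83  1.83  1.21  1.49 -0.92]
shift mm [-0.5  4.  -2.3] rot [-0.4 -0.6 -0. ]
tool y world [ 0.271 -0.653 -0.707] z [0.928 0.372 0.012]
```

```bash
python3 -m jog '[[0.018,-0.018,0,0,0,0],[0.018,-0.018,0,0,0,0],[0,0,0,0,0,0]]'
python3 go.py .585 -.0712 .098 21.5 -45
```

```text
time: 9.37
ee_pos: [0.5734, 0.0591, 0.0967]
eef_rot: [0.69, -0.142, 0.59, -0.393]
ft_force: [1.2, 0.8, -5.6]
width: 0.0537
t 9.37 pos [0.5734 0.0591 0.0967] F [ 1.2  0.8 -5.6] w 0.0537
q [ 0.08  0.6  -0.87  1.82  1.15  1.52 -0.84]
shift mm [ 90.1  86.9 -38.1] rot [-0.6  0.1 -0.3]
tool y world [ 0.268 -0.65  -0.711] z [0.927 0.375 0.006]
```

```bash
python3 -m jog '[[0.015,0.0145,-0.0063,0,0,0],[0.015,0.0145,-0.0063,0,0,0],[0.015,0.0145,-0.0063,0,0,0],[0.015,0.0145,-0.0063,0,0,0],[0.015,0.0145,-0.0063,0,0,0],[0.013,0.013,-0.006,0,0,0],[0,0,0,0,0,0]]'
python3 go.py .585 -.0712 .098 21.5 -45
python3 - <<'E'
from h import *
for n in('top','side','wrist'):
    c=cam(n,n+'3.png');np.save(n+'3.npy',cloud(c))
    if n!='wrist':
        ctr=proj(c,[[.585,-.1,.08]])[0].astype(int);print(n,ctr)
        s=60;x0,y0=ctr-[s,s]
        cv2.imwrite('pics/c_%s3.png'%n,cv2.resize(c['image'][y0:y0+2*s,x0:x0+2*s,::-1],(400,400),interpolation=cv2.INTER_CUBIC));print(x0,y0)
a=[cv2.imread('pics/c_%s3.png'%n) for n in('top','side')]
cv2.imwrite('pics/c3.png',np.hstack(a))
E
```

```text
time: 9.95
ee_pos: [0.5817, -0.0688, 0.0864]
eef_rot: [0.692, -0.145, 0.585, -0.399]
ft_force: [-0.6, -1.1, -7.3]
width: 0.0531
t 9.95 pos [ 0.5817 -0.0688  0.0864] F [-0.6 -1.1 -7.3] w 0.0531
q [ 0.32  0.5  -0.84  1.94  1.21  1.32 -0.71]
shift mm [10.5 -5.9  2.2] rot [-0.7  0.6 -1.1]
tool y world [ 0.266 -0.64  -0.721] z [0.924 0.382 0.001]
top [327 189]
267 129
side [276 185]
216 125
```

View pics/c3.png

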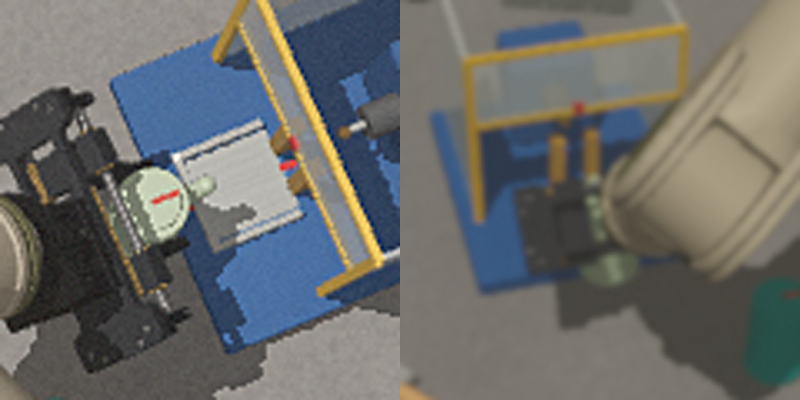

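View pics/wrist3.png

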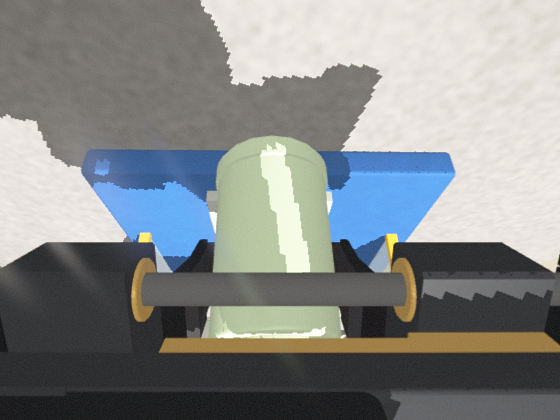

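The top crop shows the jug held upright just outside the rim, its spout over the front rim and heading for the fork gap, which has a red mark at (290,165). The wrist view shows the jug centred between the pads. I'll now measure the jug against the machine's axis in the top camera.

```bash
cat > rel.py <<'E'
from h import *
import sys
O=np.array([.612,-.146]);th=np.radians(-68.3);ex=np.array([np.cos(th),np.sin(th)]);ey=np.array([-ex[1],ex[0]])
def mc(P): d=np.atleast_2d(P)[:,:2]-O; return np.c_[d@ex,d@ey,np.atleast_2d(P)[:,2]]
def jug(W,im,g,zlo=.1,zhi=.15):
    hsv=cv2.cvtColor(im,cv2.COLOR_BGR2HSV).astype(int)
    near=np.hypot(W[...,0]-g[0],W[...,1]-g[1])<.034
    pale=(hsv[...,0]>25)&(hsv[...,0]<75)&(hsv[...,1]<90)&(hsv[...,2]>120)
    red=((hsv[...,0]<10)|(hsv[...,0]>170))&(hsv[...,1]>90)
    m=near&(pale|red)&(W[...,2]>zlo)&(W[...,2]<zhi)
    zm=np.percentile(W[m][:,2],70); m&=abs(W[...,2]-zm)<.012
    p=mc(W[m]);c,rad=cv2.minEnclosingCircle(p[:,:2].astype(np.float32))
    A=np.c_[p[:,:2],np.ones(len(p))];n=np.linalg.lstsq(A,p[:,2],rcond=None)[0]
    q=mc(W[m&red]);v=np.linalg.svd(q[:,:2]-q[:,:2].mean(0),full_matrices=False)[2][0];v*=np.sign(v[0])
    print('top n',len(p),'centre mm',np.round(np.array(c)*1e3,1),'rad',round(rad*1e3,1),'mean',np.round(p.mean(0)*1e3,1),'slope deg',np.round(np.degrees(n[:2]),1))
    print('red n',len(q),'mean',np.round(q.mean(0)*1e3,1),'ang',round(np.degrees(np.arctan2(v[1],v[0])),1))
if __name__=='__main__':
    im=cv2.imread('pics/top0.png');W=np.load('top0.npy')
    hsv=cv2.cvtColor(im,cv2.COLOR_BGR2HSV).astype(int)
    red=((hsv[...,0]<10)|(hsv[...,0]>170))&(hsv[...,1]>120)&(np.hypot(W[...,0]-O[0],W[...,1]-O[1])<.14)
    n,l=cv2.connectedComponents(red.astype(np.uint8),connectivity=8)
    for i in range(1,n):
        q=mc(W[l==i]); print('mark',len(q),np.round(np.median(q,0)*1e3,1))
    br=(hsv[...,0]>8)&(hsv[...,0]<25)&(hsv[...,1]>90)
    M=np.full(W.shape,np.nan);M[...]=mc(W.reshape(-1,3)).reshape(W.shape)
    k=br&(M[...,2]>.085)&(M[...,2]<.1)&(abs(M[...,1])<.035)&(M[...,0]>.02)&(M[...,0]<.06)
    q=M[k];
    for s in(-1,1):
        z=q[q[:,1]*s>0]; print('post',len(z),np.round(z.mean(0)*1e3,1),np.round(z.min(0)*1e3,1),np.round(z.max(0)*1e3,1)) if len(z) else 0
    k=(hsv[...,1]<40)&(hsv[...,2]>130)&(M[...,2]<.036)&(M[...,2]>.015)&(abs(M[...,1])<.06)&(M[...,0]<.03)&(M[...,0]>-.07)
    q=M[k];print('stand y',np.round(np.percentile(q[:,1],[1,99])*1e3,1),'x',np.round(np.percentile(q[:,0],[1,99])*1e3,1))
    jug(np.load('top3.npy'),cv2.imread('pics/top3.png'),(.575,-.06))
E
python3 rel.py
```

```text
mark 9 [ 14.2   0.7 143.8]
mark 11 [34.3  0.5 19.4]
mark 23 [-64.4   0.5  18.9]
post 1 [25.5 17.7 89. ] [25.5 17.7 89. ] [25.5 17.7 89. ]
stand y [-40.9  41.1] x [-48.9  27.1]
top n 307 centre mm [-93.    1.1] rad 26.5 mean [-90.9   0.8 128.4] slope deg [-2.8 -0.7]
red n 17 mean [-84.1   1.5 130. ] ang -4.5
```

```bash
python3 -m jog '[[0.002,0,0,-0.5,0.8,-1.2],[0.011,0.011,0,0,0.3,0],[0.011,0.011,0,0,0,0],[0.007,0.007,0,0,0,0],[0,0,0,0,0,0]]'
python3 go.py .6113 -.1431 .084 21 -45
python3 - <<'E'
from rel import *
c=cam('top','top4.png')
jug(cloud(c),cv2.imread('pics/top4.png'),(.592,-.102))
E
```

```text
time: 10.52
ee_pos: [0.5993, -0.0983, 0.085]
eef_rot: [0.689, -0.142, 0.591, -0.395]
ft_force: [-1.2, -0.5, -6.4]
width: 0.0537
t 10.52 pos [ 0.5993 -0.0983  0.085 ] F [-1.2 -0.5 -6.4] w 0.0537
q [ 0.35  0.52 -0.81  1.92  1.25  1.29 -0.69]
shift mm [32.1 33.  -5.8] rot [-1.2  0.4 -0.4]
tool y world [ 0.272 -0.648 -0.712] z [0.926 0.377 0.011]
top n 288 centre mm [-58.8   5.5] rad 26.6 mean [-56.6   4.3 127. ] slope deg [-3.7  0.9]
red n 16 mean [-50.5   6.1 128.3] ang -0.1
```

```bash
python3 - <<'E'
from rel import *
jug(np.load('top0.npy'),cv2.imread('pics/top0.png'),(.6075,.254),.06,.12)
for i in range(3):
    c=cam('top','top5.png');jug(cloud(c),cv2.imread('pics/top5.png'),(.592,-.1))
c=cam('side','side5.png');W=cloud(c);u,v=proj(c,[[.592,-.1,.08]])[0].astype(int)
cv2.imwrite('pics/s5.png',cv2.resize(c['image'][v-45:v+45,u-60:u+60,::-1],(800,600),interpolation=cv2.INTER_CUBIC))
E
```

```text
top n 340 centre mm [-373.5  144.4] rad 27.1 mean [-373.7  143.8   89.6] slope deg [0.3 0.1]
red n 14 mean [-381.3  138.2   91.5] ang 35.8
top n 293 centre mm [-58.8   5.9] rad 26.4 mean [-57.5   4.7 126.9] slope deg [-3.5  0.7]
red n 18 mean [-50.8   6.7 127.8] ang 3.6
top n 290 centre mm [-61.3   6.5] rad 26.4 mean [-58.4   4.6 126.8] slope deg [-3.7  0.5]
red n 18 mean [-52.4   6.8 128.2] ang 0.0
top n 285 centre mm [-62.1   6.8] rad 26.5 mean [-58.9   4.6 127. ] slope deg [-3.   2.2]
red n 18 mean [-52.7   7.  128.7] ang -0.8
```

```bash
python3 -m jog '[[0,0,-0.003,-0.5,0.2,-1.8],[0,0,-0.0025,-0.4,0.1,-1.8],[0.008,0.008,0,0,0,0],[0.007,0.007,0,0,0,0],[0,0,0,0,0,0]]'
python3 go.py .6113 -.1431 .084 21 -48
python3 - <<'E'
from rel import *
for i in range(2):
    c=cam('top','top6.png');jug(cloud(c),cv2.imread('pics/top6.png'),(.604,-.122))
E
```

```text
time: 11.18
ee_pos: [0.6024, -0.1146, 0.0868]
eef_rot: [0.694, -0.123, 0.603, -0.373]
ft_force: [0.5, -1.3, -6.4]
width: 0.0534
t 11.18 pos [ 0.6024 -0.1146  0.0868] F [ 0.5 -1.3 -6.4] w 0.0534
q [ 0.32  0.53 -0.78  1.93  1.3   1.32 -0.73]
shift mm [17.8 24.  -2.3] rot [-0.8  0.2  0.2]
tool y world [ 0.28  -0.691 -0.667] z [0.929 0.37  0.006]
top n 256 centre mm [-44.1   3.2] rad 26.3 mean [-40.6   3.  128.3] slope deg [-0.7 -0.7]
red n 15 mean [-37.7   3.4 130. ] ang -5.4
top n 254 centre mm [-32.1   1.8] rad 29.9 mean [-40.5   2.7 128.2] slope deg [-1.2  0.2]
red n 15 mean [-37.1   3.5 130.4] ang -2.6
```

```bash
python3 -m jog '[[0.007,0.009,-0.0023,-0.5,0,-0.5],[0.007,0.008,0,0,0,0],[0.007,0.007,0,0,0,0],[0,0,0,0,0,0]]'
python3 go.py .6113 -.1431 .084 21 -48
python3 - <<'E'
from rel import *
for i in range(2):
    c=cam('top','top7.png');jug(cloud(c),cv2.imread('pics/top7.png'),(.609,-.136))
u,v=proj(c,[[.614,-.15,.09]])[0].astype(int)
cv2.imwrite('pics/c7.png',cv2.resize(c['image'][v-36:v+36,u-48:u+48,::-1],(800,600),interpolation=cv2.INTER_CUBIC))
E
```

```text
time: 11.62
ee_pos: [0.6127, -0.1457, 0.0867]
eef_rot: [0.696, -0.123, 0.604, -0.368]
ft_force: [0.3, -0.9, -5.7]
width: 0.053
t 11.62 pos [ 0.6127 -0.1457  0.0867] F [ 0.3 -0.9 -5.7] w 0.053
q [ 0.36  0.54 -0.75  1.92  1.33  1.29 -0.7 ]
shift mm [-4.  -0.4 -0.4] rot [-0.3  0.2  0.6]
tool y world [ 0.274 -0.698 -0.661] z [0.931 0.365 0.001]
top n 322 centre mm [-13.    1.9] rad 27.0 mean [-11.6   0.9 128.1] slope deg [ 1.4 -0.1]
red n 18 mean [ -3.3   1.6 130.8] ang -0.6
top n 317 centre mm [-15.    1.6] rad 26.6 mean [-13.    1.5 127.8] slope deg [2.6 0. ]
red n 16 mean [ -6.6   1.8 129.8] ang -1.3
```

View pics/c7.png

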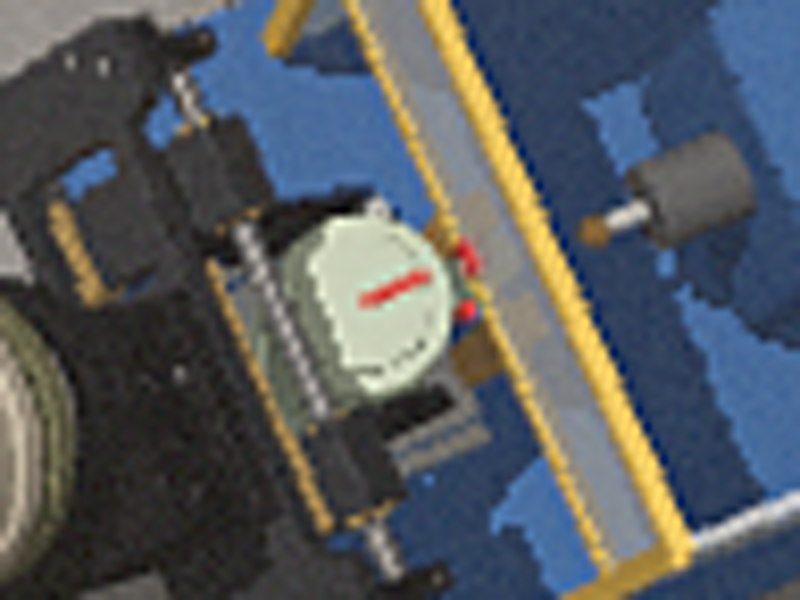

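The top crop shows the jug at (370,300) inside the stand just under the visor edge, with the spout entering between the brass posts (red mark at (465,260)). It is at x about -13.5 mm, y about 1 mm off, and level within about 2°. I'll lower it in small steps.

```bash
python3 -m jog '[[-0.004,0.0035,-0.0007,0,0,0.8],[-0.003,0.0026,0,0,0,0],[-0.003,0.0026,0,0,0,0]]'
python3 go.py .6113 -.1431 .07 21 -48
python3 - <<'E'
from rel import *
for i in range(2):
    c=cam('top','top8.png');jug(cloud(c),cv2.imread('pics/top8.png'),(.609,-.136))
E
```

```text
time: 11.97
ee_pos: [0.612, -0.1422, 0.0729]
eef_rot: [0.695, -0.127, 0.601, -0.375]
ft_force: [-0.2, 0.6, -7.0]
width: 0.0538
t 11.97 pos [ 0.612  -0.1422  0.0729] F [-0.2  0.6 -7. ] w 0.0538
q [ 0.36  0.56 -0.75  1.92  1.34  1.27 -0.71]
shift mm [-1.8  2.4 -0.9] rot [-0.5  0.3 -0.4]
tool y world [ 0.274 -0.686 -0.674] z [0.93  0.368 0.003]
top n 308 centre mm [-15.7   2. ] rad 26.7 mean [-14.1   1.3 114.3] slope deg [0.3 0.2]
red n 15 mean [ -7.4   2.4 116.5] ang -2.8
top n 305 centre mm [-15.1   1.8] rad 27.2 mean [-14.2   1.4 113.4] slope deg [-0.9 -0.3]
red n 15 mean [ -6.9   1.6 115.7] ang -4.1
```

```bash
python3 -m jog '[[-0.001,0.0015,-0.0005,0,0,-0.2],[-0.001,0.001,0,0,0,0],[-0.0007,0.0007,0,0,0,0]]'
python3 go.py .6113 -.1431 .07 21 -48
```

```text
time: 12.32
ee_pos: [0.6116, -0.1435, 0.0691]
eef_rot: [0.695, -0.125, 0.602, -0.373]
ft_force: [-4.0, -0.7, 3.1]
width: 0.0533
t 12.32 pos [ 0.6116 -0.1435  0.0691] F [-4.  -0.7  3.1] w 0.0533
q [ 0.35  0.56 -0.74  1.92  1.35  1.28 -0.72]
shift mm [ 0.3 -1.  -0.1] rot [-0.5  0.3  0. ]
tool y world [ 0.274 -0.691 -0.669] z [0.93  0.368 0.001]
```

```bash
python3 -m jog '[[0.0018,0.0012,0,0,0,0],[0.0014,0.0015,0,0,0,0],[0.0014,0.0015,0,0,0,0]]'
python3 go.py .6157 -.153 .07 21 -48
python3 - <<'E'
from rel import *
for i in range(2):
    c=cam('top','top9.png');jug(cloud(c),cv2.imread('pics/top9.png'),(.611,-.14),.09,.13)
E
```

```text
time: 12.57
ee_pos: [0.6144, -0.1484, 0.0695]
eef_rot: [0.695, -0.125, 0.601, -0.374]
ft_force: [-1.2, -0.3, -5.1]
width: 0.0535
t 12.57 pos [ 0.6144 -0.1484  0.0695] F [-1.2 -0.3 -5.1] w 0.0535
q [ 0.36  0.56 -0.74  1.92  1.35  1.27 -0.71]
shift mm [ 3.6  3.2 -0.5] rot [-0.6  0.4 -0. ]
tool y world [ 0.276 -0.69  -0.67 ] z [0.929 0.369 0.002]
top n 303 centre mm [-10.    2.3] rad 26.7 mean [ -7.6   1.7 110.7] slope deg [ 0.4 -0.5]
red n 15 mean [ -0.3   2.4 112.8] ang -2.8
top n 307 centre mm [-8.9  2.2] rad 26.6 mean [ -7.1   1.7 111. ] slope deg [1.9 0.3]
red n 16 mean [ -0.9   2.2 112.9] ang -2.7
```

```bash
python3 -m jog '[[0.0014,0.0015,-0.0007,0,0,0],[0.0014,0.0015,0,0,0,0],[0.0014,0.0016,0,0,0,0]]'
python3 go.py .6157 -.153 .069 21 -48
python3 - <<'E'
from rel import *
for i in range(2):
    c=cam('top','topa.png');jug(cloud(c),cv2.imread('pics/topa.png'),(.612,-.144),.09,.13)
E
```

```text
time: 12.92
ee_pos: [0.6162, -0.1547, 0.0694]
eef_rot: [0.695, -0.125, 0.601, -0.374]
ft_force: [0.0, 0.5, -3.8]
width: 0.0533
t 12.92 pos [ 0.6162 -0.1547  0.0694] F [ 0.   0.5 -3.8] w 0.0533
q [ 0.37  0.56 -0.74  1.92  1.36  1.26 -0.7 ]
shift mm [-1.5 -1.   0.2] rot [-0.6  0.4 -0.1]
tool y world [ 0.276 -0.689 -0.67 ] z [0.929 0.37  0.002]
top n 292 centre mm [-3.3  1.3] rad 26.4 mean [ -1.8   0.8 110.7] slope deg [1.2 0.5]
red n 17 mean [  5.8   1.8 113.3] ang -1.4
top n 286 centre mm [-2.3  1.5] rad 26.5 mean [ -1.5   0.6 110.9] slope deg [ 0.8 -0.3]
red n 13 mean [  7.4   1.1 113.1] ang -0.6
```

Now about 2 to 3 mm short, so I'll push in 1 mm steps and watch the force.

```bash
python3 -m jog '[[0.0007,0.0009,0,0,0,0],[0.0007,0.0009,0,0,0,0]]'; python3 -m jog '[[0.0007,0.0009,0,0,0,0]]';python3 -m jog '[[0.0007,0.0009,0,0,0,0]]'
python3 go.py .6157 -.153 .069 21 -48
```

```text
time: 13.18
ee_pos: [0.6171, -0.1571, 0.0694]
eef_rot: [0.695, -0.125, 0.601, -0.374]
ft_force: [-0.3, 1.6, -4.4]
width: 0.0536
time: 13.27
ee_pos: [0.6175, -0.1578, 0.0692]
eef_rot: [0.695, -0.125, 0.601, -0.374]
ft_force: [-4.5, 5.1, -3.0]
width: 0.0536
time: 13.35
ee_pos: [0.6178, -0.1582, 0.069]
eef_rot: [0.695, -0.125, 0.601, -0.374]
ft_force: [-4.8, 6.0, -0.5]
width: 0.0536
t 13.35 pos [ 0.6178 -0.1582  0.069 ] F [-4.8  6.  -0.5] w 0.0536
q [ 0.38  0.56 -0.73  1.92  1.36  1.25 -0.7 ]
shift mm [-3.8 -4.2 -0. ] rot [-0.6  0.4 -0.1]
tool y world [ 0.276 -0.688 -0.671] z [0.929 0.37  0.002]
```

```bash
python3 -m jog '[[0.0003,0.0014,0,0,0,0]]'; python3 -m jog '[[0.0002,0.0012,0,0,0,0]]'
python3 - <<'E'
from rel import *
for i in range(3):
    c=cam('top','topb.png');jug(cloud(c),cv2.imread('pics/topb.png'),(.613,-.146),.09,.13)
E
```

```text
time: 13.43
ee_pos: [0.6181, -0.1587, 0.0687]
eef_rot: [0.695, -0.125, 0.601, -0.374]
ft_force: [-12.2, 9.4, 9.4]
width: 0.0535
time: 13.52
ee_pos: [0.6181, -0.1588, 0.0687]
eef_rot: [0.695, -0.125, 0.601, -0.374]
ft_force: [-11.3, 8.5, 8.4]
width: 0.053
top n 268 centre mm [2.  1.4] rad 26.1 mean [  1.9   0.8 110.2] slope deg [1.3 0.1]
red n 14 mean [ 10.7   1.9 112. ] ang -0.3
top n 266 centre mm [2.1 1.4] rad 26.3 mean [  1.9   1.  110.4] slope deg [-0.6  0.2]
red n 13 mean [ 11.    1.7 112.2] ang 2.0
top n 268 centre mm [2.6 1.5] rad 26.4 mean [  1.7   1.  110.4] slope deg [-0.5 -0.2]
red n 14 mean [ 10.8   1.9 111.6] ang -0.0
```

The stone touches the fork at about 12 N, but a sideways load of about 7 N shows that the +y post carries more. I'll ease it 1 mm towards -y and push again.

```bash
python3 -m jog '[[0,0,-0.0015,0,0,0]]'; python3 -m jog '[[0.0003,0.0006,-0.0008,0,0,0]]';  python3 -m jog '[[0.0004,0.0009,-0.0003,0,0,0]]'
python3 go.py .6181 -.1588 .0687 21.7 -48
```

```text
time: 13.75
ee_pos: [0.6171, -0.1583, 0.069]
eef_rot: [0.695, -0.124, 0.601, -0.375]
ft_force: [1.0, 1.4, -7.0]
width: 0.0535
time: 13.83
ee_pos: [0.6169, -0.1584, 0.069]
eef_rot: [0.695, -0.124, 0.601, -0.376]
ft_force: [0.9, 3.6, -5.0]
width: 0.0534
time: 13.92
ee_pos: [0.6171, -0.1589, 0.0687]
eef_rot: [0.695, -0.124, 0.6, -0.376]
ft_force: [-2.2, 5.2, -1.0]
width: 0.0535
t 13.92 pos [ 0.6171 -0.1589  0.0687] F [-2.2  5.2 -1. ] w 0.0535
q [ 0.38  0.56 -0.73  1.92  1.36  1.25 -0.7 ]
shift mm [0.2 0.2 0.9] rot [-0.4  0.  -0.2]
tool y world [ 0.28  -0.687 -0.671] z [0.927 0.374 0.004]
```

```bash
python3 -m jog '[[0.0005,0.0013,0,0,0,0]]'; python3 -m jog '[[0.0003,0.0013,0,0,0,0]]'; python3 -m jog '[[0.0003,0.0013,0,0,0,0]]'
```

```text
time: 14.0
ee_pos: [0.6176, -0.1594, 0.0685]
eef_rot: [0.695, -0.123, 0.6, -0.376]
ft_force: [-13.5, 11.8, 8.8]
width: 0.0534
time: 14.08
ee_pos: [0.6176, -0.1595, 0.0685]
eef_rot: [0.695, -0.123, 0.6, -0.376]
ft_force: [-16.0, 13.1, 12.6]
width: 0.0528
time: 14.17
ee_pos: [0.6176, -0.1594, 0.0685]
eef_rot: [0.695, -0.123, 0.6, -0.376]
ft_force: [-12.2, 11.3, 8.7]
width: 0.0532
```

```bash
python3 -m jog '[[0,0,-0.0012,0,0,0]]'; python3 -m jog '[[0.0003,0.001,-0.0008,0,0,0]]';  python3 -m jog '[[0.0005,0.0012,0,0,0,0]]'; python3 -m jog '[[0.0004,0.0012,0,0,0,0]]'
python3 - <<'E'
from rel import *
for i in range(2):
    c=cam('top','topc.png');jug(cloud(c),cv2.imread('pics/topc.png'),(.613,-.146),.09,.13)
E
```

```text
time: 14.25
ee_pos: [0.6169, -0.159, 0.0688]
eef_rot: [0.695, -0.123, 0.6, -0.377]
ft_force: [0.7, 3.3, -7.4]
width: 0.0535
time: 14.33
ee_pos: [0.6169, -0.1594, 0.0686]
eef_rot: [0.695, -0.122, 0.6, -0.378]
ft_force: [-3.3, 8.8, 2.1]
width: 0.0537
time: 14.42
ee_pos: [0.6172, -0.1596, 0.0685]
eef_rot: [0.695, -0.122, 0.6, -0.378]
ft_force: [-14.0, 14.2, 9.8]
width: 0.0533
time: 14.5
ee_pos: [0.6172, -0.1596, 0.0685]
eef_rot: [0.695, -0.122, 0.6, -0.378]
ft_force: [-14.3, 12.7, 9.8]
width: 0.0532
top n 270 centre mm [1.9 0.7] rad 26.9 mean [  2.3  -0.3 109.9] slope deg [-0.6 -0.1]
red n 13 mean [ 10.5   0.5 111. ] ang -2.4
top n 266 centre mm [2.5 0.1] rad 26.7 mean [  2.3  -0.5 109.9] slope deg [-1.  -0.8]
red n 13 mean [ 10.1   0.4 112.3] ang -0.4
```

The jug is now centred (y about 0.3 mm), level within about 1° and stopped firmly. I'll release it and check before retreating.

```bash
python3 -m jog '[[0,-0.0003,0,0,0,0],[0,0,0,0,0,0],[0,0,0,0,0,0],[0,0,0,0,0,0],[0,0,0,0,0,0]]' 1
python3 go.py .6172 -.1596 .0685 21.7 -48
python3 - <<'E'
from rel import *
for i in range(2):
    c=cam('top','topd.png');jug(cloud(c),cv2.imread('pics/topd.png'),(.613,-.146),.09,.13)
E
```

```text
time: 15.02
ee_pos: [0.6182, -0.1635, 0.0718]
eef_rot: [0.695, -0.121, 0.602, -0.374]
ft_force: [-0.4, -0.1, -1.0]
width: 0.0788
t 15.02 pos [ 0.6182 -0.1635  0.0718] F [-0.4 -0.1 -1. ] w 0.0788
q [ 0.38  0.56 -0.73  1.93  1.37  1.24 -0.7 ]
shift mm [-5.2 -0.8  0.5] rot [-0.5 -0.   0.3]
tool y world [ 0.283 -0.691 -0.665] z [0.927 0.375 0.006]
top n 248 centre mm [1.4 0. ] rad 26.6 mean [  3.1  -0.3 109.9] slope deg [ 0.5 -0.9]
red n 15 mean [ 10.4   0.  112.2] ang -2.7
top n 244 centre mm [ 1.3 -0. ] rad 26.8 mean [  3.2  -0.7 110. ] slope deg [1.1 1.6]
red n 14 mean [ 1.050e+01 -1.000e-01  1.116e+02] ang -4.0
```

```bash
python3 -m jog '[[-0.002,-0.006,0,0,0,0],[0,-0.012,0,0,0,0],[0,-0.02,0,0,0,0],[0,-0.03,0,0,0,0],[0,-0.03,0,0,0,0],[0,-0.03,0,0,0,0],[0,-0.03,0,0,0,0],[0,0,0,0,0,0]]'
python3 - <<'E'
from rel import *
for i in range(3):
    c=cam('top','tope.png');W=cloud(c);jug(W,cv2.imread('pics/tope.png'),(.613,-.146),.09,.13)
u,v=proj(c,[[.614,-.15,.09]])[0].astype(int)
a=cv2.resize(c['image'][v-36:v+36,u-30:u+30,::-1],(400,480),interpolation=cv2.INTER_CUBIC)
c=cam('side','sidee.png');u,v=proj(c,[[.614,-.15,.07]])[0].astype(int)
b=cv2.resize(c['image'][v-36:v+36,u-30:u+30,::-1],(400,480),interpolation=cv2.INTER_CUBIC)
cv2.imwrite('pics/ce.png',np.hstack([a,b]))
E
```

```text
time: 15.78
ee_pos: [0.5677, -0.0445, 0.1819]
eef_rot: [0.696, -0.121, 0.601, -0.375]
ft_force: [0.8, 0.5, 0.5]
width: 0.0873
top n 331 centre mm [ 0.9 -0.2] rad 26.8 mean [ -1.8  -0.8 109.4] slope deg [3.7 0.8]
red n 14 mean [ 1.090e+01 -1.000e-01  1.118e+02] ang -1.0
top n 336 centre mm [ 0.8 -0.2] rad 26.8 mean [ -2.1  -0.7 109.3] slope deg [3.7 0.3]
red n 14 mean [ 11.   -0.  111.4] ang -1.4
top n 335 centre mm [ 1.  -0.1] rad 26.8 mean [ -1.9  -0.8 109.2] slope deg [3.8 0.5]
red n 13 mean [ 1.100e+01 -1.000e-01  1.109e+02] ang 0.1
```

View pics/ce.png

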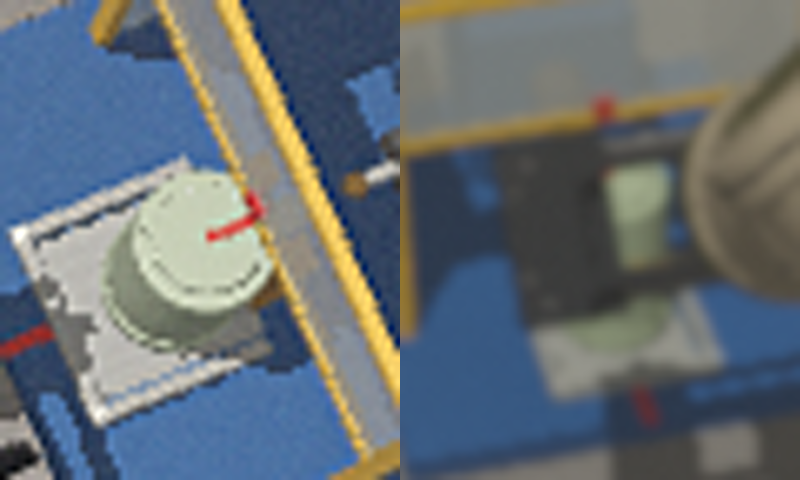

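```bash
python3 -m jog '[[-0.02,-0.03,0,0,0,0],[-0.02,-0.03,0,0,0,0],[-0.02,-0.03,0,0,0,0],[0,0,0,0,0,0]]'
python3 - <<'E'
from rel import *
P=[]
for n in('top','side'):
  for i in range(2):
    c=cam(n,n+'f.png');M=cloud(c);S=M.shape;M=mc(M.reshape(-1,3)).reshape(S)
    k=(np.hypot(M[...,0]-.001,M[...,1])<.022)&(M[...,2]>.1)&(M[...,2]<.12)
    p=M[k];A=np.c_[p[:,:2],np.ones(len(p))];w=np.ones(len(p),bool)
    if len(p)<20: print(n,len(p));continue
    for _ in range(5):
        f=np.linalg.lstsq(A[w],p[w,2],rcond=None)[0];res=p[:,2]-A@f;w=abs(res)<.003
    print(n,len(p),w.sum(),'slopes deg',np.round(np.degrees(f[:2]),2),'z0',round(f[2]*1e3,1))
    if n=='top':
      k=(np.hypot(M[...,0],M[...,1])<.032)&(M[...,2]>.035)&(M[...,2]<.098)&(M[...,0]<0)
      p=M[k];
      for lo in(.035,.055,.075):
        q=p[(p[:,2]>lo)&(p[:,2]<lo+.02)];print(' z',lo,len(q),'front x',np.round(np.percentile(q[:,0],[5,20,50])*1e3,1),'rad about (1,0)',np.round(np.median(np.hypot(q[:,0]-.001,q[:,1]))*1e3,1)) if len(q) else 0
im=cv2.imread('pics/topf.png');a=im[80:330,60:480];cv2.imwrite('pics/allf.png',cv2.resize(a,(800,476)))
s=r.read_state();print(s['time'],s['ee_pos'])
E
```

```text
time: 16.32
ee_pos: [0.5253, 0.0431, 0.1894]
eef_rot: [0.699, -0.129, 0.601, -0.365]
ft_force: [-0.0, 0.7, -0.6]
width: 0.0869
top 244 193 slopes deg [ 0.48 -0.63] z0 110.7
 z 0.035 31 front x [-24.5 -23.4 -21.1] rad about (1,0) 25.9
 z 0.055 37 front x [-24.8 -23.7 -20.7] rad about (1,0) 25.8
 z 0.075 32 front x [-24.5 -23.5 -20.3] rad about (1,0) 25.9
top 244 190 slopes deg [ 1.75 -0.37] z0 110.5
 z 0.035 32 front x [-25.1 -24.1 -21.4] rad about (1,0) 25.9
 z 0.055 31 front x [-24.8 -24.1 -21. ] rad about (1,0) 26.0
 z 0.075 36 front x [-24.6 -23.9 -20.5] rad about (1,0) 25.9
side 105 80 slopes deg [2.6  1.97] z0 111.3
side 108 86 slopes deg [ 2.68 -1.49] z0 111.5
16.5167 [0.52675807 0.03598471 0.18895283]
```

View pics/allf.png

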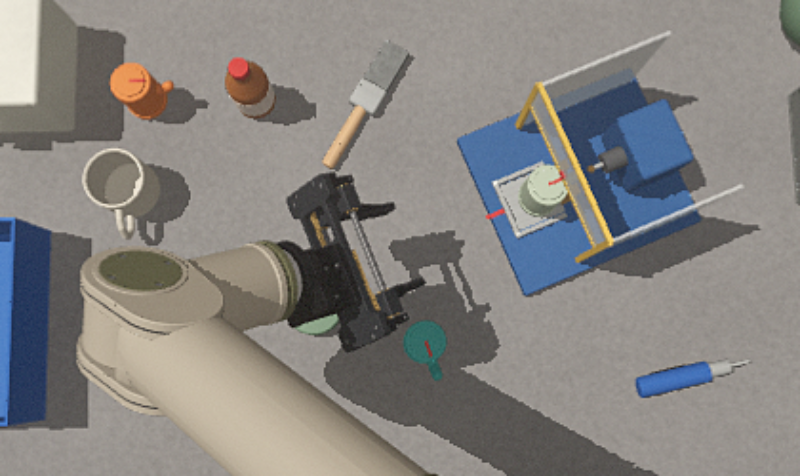

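The overview shows the jug on the stand at (547,187), with the gripper well clear and the brush, oil, mug, handpiece and look-alikes in place. The visible body wall is at the same x at three heights, so the stone stands upright. I'm handing in the job.

```bash
python3 -c "
from bench import r
print(r.close_job(), r.read_state()['time'])"
```

```text
the job is handed in; nothing more can be done
the job is handed in; nothing more can be done
```

The jug is on the work stand, let go, with its spout in the fork gap pointing at the spindle. I handed the job in at about 16.5 s of the 56 s allowed.

I turned the stone about 142° on the bench with a grip from above. I then took it again tilted at 45°, carried it over the rim under the visor, lowered it, and pushed it against the fork until it stopped firmly. The push was about 15–17 N along the machine's axis. I eased it sideways twice, as the force was heavier on one post.

**Last checks**
- **Position:** the jug's centre is within about 1 mm of my estimate of home, in both x and y, and its yaw is within about 2°.
- **Upright:** the front of the body is at the same x at three heights. The top camera gives a tilt of about 0.5–1.8°, and its top is at the right height for standing on the stand floor.
- **Clearance:** the gripper is about 0.2 m away with no contact force.
- **Other things:** the brush, oil, mug, handpiece and both look-alikes are visibly in place. The arm hid the jar, the wedge and most of the disc in the last picture, so I could not confirm those three.

**Disagreements**
- One fit of the top just after release gave a 3.7° slope. I put this down to side-wall points in the fit, because a stricter fit brought it down.
- The side camera, which has few points on the top, read 2–3°.
- A sideways force of about 8 N was still there in the last push before release, so I cannot be sure from force alone that both posts were loaded evenly.
- While I carried it, the jug was pitched about 3.5° forward for a short time before I levelled it.

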